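Hang the washer caddy on the bolt tub

TASK

Hang the red caddy of washers by its own hook over the front rim of the green bolt tub (the long side that faces the caddies): set it on the rim a little clear of the red lifting lug nearer the robot, the hook right down, then slide it along the rim up against that lug, so that the blue caddy will fit beside it later, and let go. The tub stands loose on packing in its yellow cradle, so feel for the rim and go gently, without pressing hard on the tub or dropping the caddy on it. Keep the caddy upright and leave the other things where they are.

Things in the scene. Friction and masses are not known exactly. Their poses are not given: they have to be found in the camera images.
- caddy: Red steel caddy of washers, to be hung, 0.35 to 0.6 kg, upright on the table. Origin: foot of the back plate's rear face, mid-width; z up; hook on its +x side. Back plate 90 wide (y), 100 tall, 3 mm thick, rear face flat at x = 0. Open box at x -70 to 0, 55 mm tall, washers below z = 35.
- hook (a point): Middle of the hook's throat, under its roof: caddy x 6, y 0, z 97 mm; axes as the caddy's. The hook folds from the plate's top over to +x, all 90 mm wide: throat 12 mm (x 0 to 12), roof underside z = 97, roof 3 mm thick; tip leg (x 12 to 15) hangs down to z = 67 mm.
- grip (a point): Centre of the caddy's black, flat-sided grip bar: caddy x -36, y 0, z 88 mm. The bar runs along y, 84 mm between two cheeks, 10 mm thick in x, 16 mm tall. Take it from above, fingers closing along caddy x; 26 mm free either side of it.
- cradle: Yellow cradle fixed to the table, 266 (x) x 340 (y) mm, corners 53 mm tall; origin under its middle. Holds a green steel tub of bolts, 220 (x) x 320 (y) x 150 mm. -x is the front, the long side facing the caddies; +y end nearer the robot. Pressing the caddy on the tub with over 25 N, or dropping it there, is a fault; the tub gives way only above 80 N.
- front (a point): Middle of the front rim's top if the tub stood central on its thinnest packing: cradle x -106, y 0, z 172 mm; axes as the cradle's. The tub is loose, and its real place is not measured: up to 12 mm off to either side along x, and 0 to 20 mm higher; no offset along y, no turn. The rim is a hem 8 mm thick (x), 10 mm high, on a 4 mm wall: 2 mm proud of it on both sides.
- lug (a point): Red lifting lug on the front wall nearer the robot: upright plate 8 mm thick (y), standing 30 mm out of the front face, from 50 mm below to 20 mm above the rim. This point: its face towards the middle of the wall, at rim height, at y = +106 mm from point front (x and z as point front, so also without the tub's offset). A like lug is at the other end.
- caddy2: blue caddy of nuts, the same shape and size as the red one; stays on the table
- spray: orange and white spray can, 65 mm dia x 190 mm tall, origin under its centre; leave it alone
- hammer: hammer lying on the table, about 260 mm long; leave it alone
- wrench: steel wrench lying on the table, about 180 mm long; leave it alone
- square: red magnetic welding square, a 100 x 100 mm triangle 14 mm thick, standing on edge; leave it alone
- tape: yellow tape measure, 75 x 38 x 70 mm; leave it alone
- clamp: F-clamp with a red handle lying flat, 300 mm long, 110 mm wide; leave it alone
There are look-alikes about, which are no part of the job. What is meant by the caddy is not pink or turquoise, and is the larger of those in its own colour.

How it is judged:
By the outcome, as a careful person would: the job done as asked, in the order asked, and still so for the second after the job is handed in, with the robot touching nothing.
It also fails if it takes over 54 s, if anything falls off the work surface, if the arm or the gripper's body presses on something with over 40 N, if the wrist force passes 120 N, or if a joint passes its speed limit or range.

ROBOT

A 7-joint arm with a two-finger parallel gripper is mounted at the origin on the work surface. World frame = base frame: x ahead of the robot, y to its left, z up, the work surface at z = 0. Lengths are in m, angles in rad, forces in N, time in s.
With the tool pointing down it reaches from about 0.425 to 0.825 m from the base axis. Payload 3.6 kg.
Tool frame: the origin (TCP) lies at the very end of the fingers, on their centre line; the grasp point (between the pads) lies 19 mm behind it; z points along the fingers, y is the line along which they close (so a half turn about z gives the same grasp; the last joint's range is limited). The gripper opens to 85 mm and grips with 20 to 120 N. Pads are 22 mm wide; open, the fingers measure 114 mm over their backs; the gripper's body (76 mm by 85 mm) begins 54 mm behind the grasp point. The pads swing forward as they close: fully open they stand 13 mm farther back than shut.
Start: joints at [1.157, 0.615, -0.013, 1.423, 0.008, 1.103, -0.04], TCP at [0.245, -0.602, 0.231] pointing down, gripper open.
Joint ranges: [-3.12, 3.12], [-0.3, 2.06], [-1.34, 1.32], [0.26, 2.42], [-1.36, 4.5], [0.01, 1.98], [-2.84, 2.84]. Speed limits (rad/s): [2.79, 2.79, 3.14, 3.14, 3.14, 3.14, 3.14].

INTERFACE

Orientations are given as a rotation vector (axis times angle).
In Python, from station import env, cams, nets gives the robot as it stands.
- The arm moves only by the tool carry_out, never from a script. Its argument "moves" is a list of rows, each a list of 7 numbers: the turn, a rotation vector about the tool's x, y, z in degrees, then the shift along the tool's x, y, z in m, then the finger opening in m, from 0 to 0.0854. A call has 1 to 10 rows; each row shifts and turns the commanded pose from where the row before left it, along the tool's axes as they then stand; what a row does not reach is not made up. A row lasts 1/10 s, in which the tool goes at most 50 mm and 8.59 degrees, less where a joint would pass 70% of its speed; a pose out of reach is approached as far as the arm can. A call with a gripper value outside its range is refused whole. The fingers move at their own pace and stop on an object; the grip force is fixed at half the most. Time passes only in rows, so rows that do not move let the fingers close. It gives the time, the measured TCP pose, the force, the opening and the grip force at its end, in the units of the state.
- env.read_state(): the state, without advancing time (a new reading comes with each control period).
- cams.snapshot(name): name is "side" or "top" or "wrist"; returns (picture, depth): 384x512x3 uint8, blue, green, red; 384x512 float32, m along the optical axis (not along the pixel's ray), 0 where there is no reading.
- cams.camera_model(name): a dict with "intrinsics" (3x3 intrinsics, pixels), "rvec" (rotation vector, rad) and "tvec" (3), from world to camera coordinates, as OpenCV has them; the wrist camera has in their place "T_tool_cam" (4x4, takes a point from camera to tool coordinates, whose origin is the TCP and whose axes are the flange's). Camera axes: x right, y down, z forward; pixel columns grow to the right and rows downward; lengths in m; the calibration is good to about 2 mm. The wrist camera is an equidistant fisheye: a pixel r from the principal point sees the ray r / f radians off the axis. A picture is of the moment at which its call begins: read the wrist's pose just before it. camera_model takes no time and is no camera call.
- env.sign_off(): hands the job in; it is judged then, once.
Trained networks look in the newest picture that a camera, given by its name, has taken for a name from the list of things; names that differ only in an ending like _2 or _b are one class to them, and where a whole thing is asked for, a point or a joint stands for the part that bears it (a point fixed in the world has none). Each returns a list of dicts, best first, with "p" (0 to 1); they miss things now and then, are a little off and sometimes report something else, mostly with a low value. They report only what shows in the picture. A call takes as long as a camera call. They do not tell look-alikes from the thing itself.
- nets.spot_in(camera, label): "extent" ([left, top, right, bottom] in pixels, round what is visible of it).
The state is a dict: "t": time; "qpos": joint angles; "qvel": joint speeds; "effort": joint torques, N m; "tool_pos": TCP position; "ee_rot": TCP orientation; "wrist_force": force on the tool from outside, world axes, zero at the start; "torque": the same for the moment, N m; "gripper_width": finger opening in m; "grip_force": force on a finger pad.
Only numpy, scipy, OpenCV 4.12 (cv2) and the standard library are available. Lean on these libraries where they do the work, as an engineer would, in place of code of your own. Each camera call takes 0.05 s, during which the arm holds its last target. There are 200 camera calls.

## Working session

There is one attempt and no reset: what is moved stays moved. The work goes in short steps, Python scripts to look and compute and a tool call to move; the robot and the scene stay as the last step left them, time stands still between calls to the robot, and variables do not carry over. Pictures are saved under pics/ and viewed, at most 10 in all, crops included, and the job is handed in when it is done.

Besides the shell and the picture viewer there is one more tool, called after "Emit:" in YAML: its name, and indented under it one key for each argument. carry_out: Moves the arm, as the interface text tells. Its arguments: {"type":"object","properties":{"moves":{"type":"array","items":{"type":"array","items":{"type":"number"}}}},"required":["moves"]}

```bash
mkdir -p pics; ls
python3 - <<'E'
from station import env,cams,nets
import cv2
for c in ("side","top"):
    im,d=cams.snapshot(c); cv2.imwrite(f"pics/{c}0.png",im)
    import numpy as np; np.savez(f"pics/{c}0.npz",im=im,d=d)
    m=cams.camera_model(c); print(c,m)
    for l in ("caddy","cradle","lug"):
        print(l,[(round(r["p"],2),[round(v) for v in r["extent"]]) for r in nets.spot_in(c,l)][:6])
print(env.read_state()); print(cams.camera_model("wrist"))
E
```

```text
pics
side {'intrinsics': array([[350.30888128,   0.        , 254.04903714],
       [  0.        , 350.30888128, 194.72379589],
       [  0.        ,   0.        ,   1.        ]]), 'rvec': array([ 0.61417317, -2.58145343,  1.29396507]), 'tvec': array([0.45299438, 0.30502797, 0.86411805])}
caddy [(0.75, [250, 207, 290, 249]), (0.65, [266, 168, 290, 196]), (0.64, [294, 238, 319, 273]), (0.59, [181, 224, 218, 260]), (0.58, [240, 241, 268, 282])]
cradle [(0.63, [62, 232, 274, 383])]
lug [(0.63, [62, 233, 268, 384])]
top {'intrinsics': array([[470.00518584,   0.        , 245.95089897],
       [  0.        , 470.00518584, 197.80459889],
       [  0.        ,   0.        ,   1.        ]]), 'rvec': array([ 2.16221793, -2.18512291,  0.07644989]), 'tvec': array([-0.06123834,  0.53689488,  1.6047539 ])}
caddy [(0.82, [297, 168, 334, 206]), (0.82, [225, 242, 246, 258]), (0.69, [227, 189, 264, 227]), (0.55, [195, 206, 214, 226])]
cradle [(0.93, [59, 144, 169, 258])]
lug [(0.93, [58, 146, 170, 258])]
{'t': 0.4, 'qpos': array([ 1.1574706 ,  0.61502185, -0.0126037 ,  1.4236273 ,  0.00807889,
        
[... 414 characters left out ...]
), 'wrist_force': array([1.28387663, 0.20745106, 0.06848079]), 'torque': array([0.04099846, 0.02770448, 0.016371  ]), 'grip_force': 0.0, 'gripper_width': 0.08497019857172966}
{'intrinsics': array([[297.31863964,   0.        , 254.41031263],
       [  0.        , 297.31863964, 193.74778493],
       [  0.        ,   0.        ,   1.        ]]), 'T_tool_cam': array([[-1.03116369e-03, -9.45166078e-01, -3.26588460e-01,
         8.28107026e-02],
       [ 9.99999158e-01, -1.23178939e-03,  4.07493650e-04,
         6.73126136e-04],
       [-7.87437374e-04, -3.26587765e-01,  9.45166552e-01,
        -1.42199489e-01],
       [ 0.00000000e+00,  0.00000000e+00,  0.00000000e+00,
         1.00000000e+00]])}
```

Run:
```python
import cv2
a=cv2.imread("pics/top0.png"); b=cv2.imread("pics/side0.png")
cv2.imwrite("pics/top1.png",cv2.resize(a[110:330,40:360],None,fx=2.5,fy=2.5,interpolation=cv2.INTER_CUBIC))
cv2.imwrite("pics/side1.png",cv2.resize(b[144:384,40:350],None,fx=2.5,fy=2.5,interpolation=cv2.INTER_CUBIC))
```

```text
(no output)
```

View pics/top1.png

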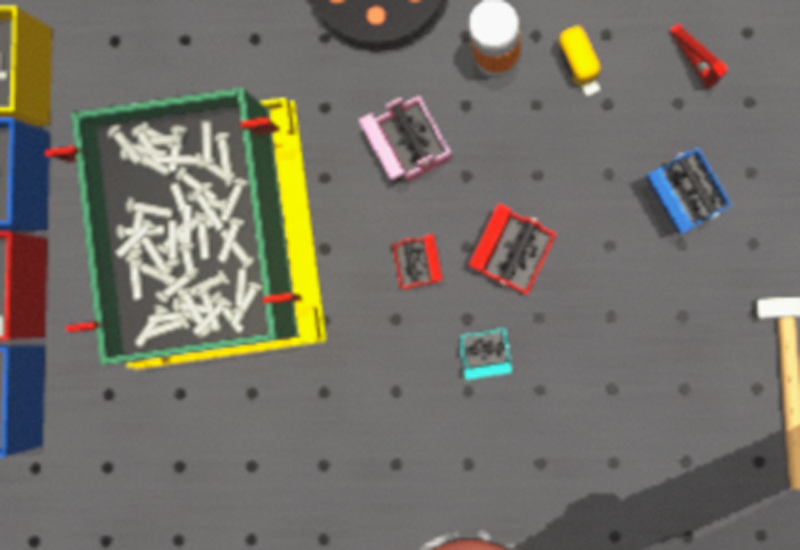

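View pics/side1.png

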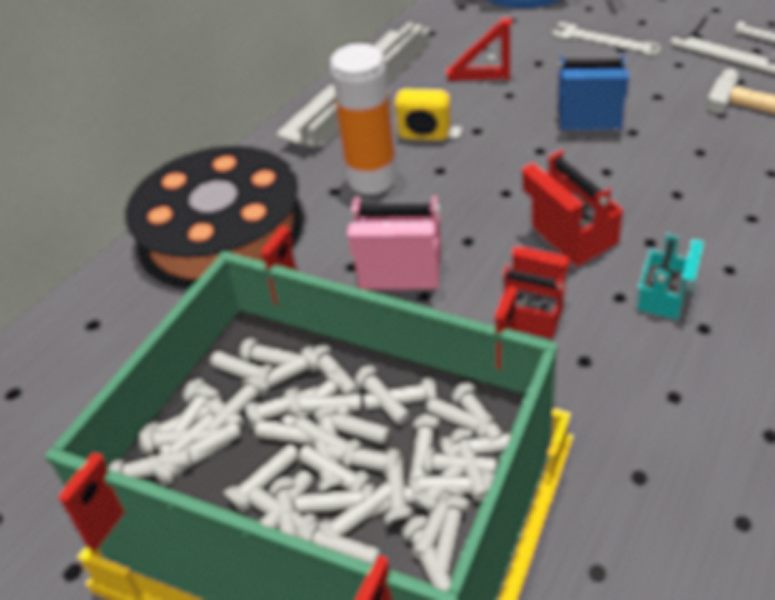

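The top view shows the big red caddy at crop (512,250), i.e. full (245,210), with the roof of its hook on the upper-left side facing the tub. The look-alikes are the small red at full (206,215), pink (202,165), turquoise (234,251) and blue (316,186). I choose the large red one, and next I measure it and the tub.

```bash
cat > h.py <<'E'
import numpy as np, cv2
from scipy.spatial.transform import Rotation as R
from station import env,cams,nets
def world(c,d):
    m=cams.camera_model(c);K=m["intrinsics"]
    v,u=np.mgrid[:d.shape[0],:d.shape[1]]
    if c=="wrist": raise ValueError
    P=np.dstack([(u-K[0,2])/K[0,0]*d,(v-K[1,2])/K[1,1]*d,d]).reshape(-1,3)
    Rm=R.from_rotvec(m["rvec"]).as_matrix()
    return ((P-m["tvec"])@Rm).reshape(d.shape+(3,))
def wristworld():
    """snapshot, world points, image"""
    s=env.read_state(); im,d=cams.snapshot("wrist"); m=cams.camera_model("wrist");K=m["intrinsics"];T=m["T_tool_cam"]
    v,u=np.mgrid[:384,:512]; x=(u-K[0,2])/K[0,0]; y=(v-K[1,2])/K[0,0]; th=np.hypot(x,y)
    k=np.tan(np.minimum(th,1.5))/np.maximum(th,1e-9)
    P=np.dstack([x*k*d,y*k*d,d])@T[:3,:3].T+T[:3,3]
    W=P@R.from_rotvec(s["ee_rot"]).as_matrix().T+s["tool_pos"]
    W[d==0]=np.nan
    return im,W,s
def masks(im):
    h=cv2.cvtColor(im,cv2.COLOR_BGR2HSV).astype(int);H,S,V=h[...,0],h[...,1],h[...,2]
    return dict(red=((H<6)|(H>174))&(S>170)&(V>60),green=(H>50)&(H<85)&(S>80),yellow=(H>22)&(H<34)&(S>180)&(V>100))
E
python3 - <<'E'
from h import *
for c in("top","side"):
    z=np.load(f"pics/{c}0.npz");im,d=z["im"],z["d"];W=world(c,d);M=masks(im)
    W[d==0]=np.nan
    print(c)
    bx=(225,185,268,230) if c=="top" else (246,200,294,252)
    sub=np.zeros(d.shape,bool);sub[bx[1]:bx[3],bx[0]:bx[2]]=1
    P=W[sub&M["red"]&(d>0)]
    print("red",len(P),P.min(0),P.max(0))
    T=P[(P[:,2]>.088)]; print("top pts",len(T),T.mean(0)); 
    if len(T)>3: print(cv2.minAreaRect(T[:,:2].astype(np.float32)))
    A=P[P[:,2]>.03]; print("all rect",cv2.minAreaRect(A[:,:2].astype(np.float32)))
    G=W[M["green"]&(d>0)]; G=G[(G[:,2]>.12)]; zt=np.percentile(G[:,2],[50,90,95,99]); print("green z",zt)
    Rm=G[G[:,2]>zt[2]-.012]; print("rim rect",cv2.minAreaRect(Rm[:,:2].astype(np.float32)),len(Rm))
    Y=W[M["yellow"]&(d>0)];
    b=(40,130,180,270) if c=="top" else (40,220,290,384)
    sub[:]=0;sub[b[1]:b[3],b[0]:b[2]]=1
    Y=W[sub&M["yellow"]&(d>0)];print("yellow",len(Y),np.percentile(Y[:,2],[5,50,95]),cv2.minAreaRect(Y[Y[:,2]<.07,:2].astype(np.float32)))
    for n,(u,v) in dict(a=(40,0),).items(): pass
E
```

```text
top
red 200 [ 0.43778832 -0.11876671 -0.00354634] [ 0.54943073 -0.00713972  0.10794332]
top pts 146 [ 0.50742726 -0.03374483  0.09965584]
((0.49987688660621643, -0.050787024199962616), (0.05692869424819946, 0.08985229581594467), 64.58743286132812)
all rect ((0.49432316422462463, -0.06247491389513016), (0.08280926197767258, 0.08985372632741928), 64.58743286132812)
green z [0.17746821 0.18572296 0.1872065  0.1895572 ]
rim rect ((0.52271968126297, 0.3613623380661011), (0.3192340135574341, 0.22056140005588531), 7.61990213394165) 787
yellow 1545 [0.00634114 0.01641062 0.10849572] ((0.5770620703697205, 0.40962517261505127), (0.46136966347694397, 0.3631772994995117), 7.719639301300049)
side
red 982 [ 4.34818110e-01 -1.21954626e-01 -2.23820627e-04] [0.54571997 0.05393244 0.10209297]
top pts 187 [ 0.50010266 -0.03348619  0.09705245]
((0.4964585602283478, -0.050381604582071304), (0.0541040375828743, 0.08958424627780914), 64.50023651123047)
all rect ((0.4941457509994507, -0.03248826414346695), (0.17379461228847504, 0.10691600292921066), 83.02655792236328)
green z [0.1593502  0.18191006 0.18251456 0.18347772]
rim rect ((0.33573079109191895, 0.25449565052986145), (0.79586261510849, 0.31488117575645447), 29.567262649536133) 2527
yellow 830 [0.01097203 0.01425148 0.05243046] ((0.4769141972064972, 0.3943462371826172), (0.42493024468421936, 0.13236774504184723), 45.62023162841797)
```

Run:
```python
import cv2
b=cv2.imread("pics/side0.png")
cv2.imwrite("pics/crop.png",cv2.resize(b[195:285,230:300],None,fx=6,fy=6,interpolation=cv2.INTER_CUBIC))
```

```text
(no output)
```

View pics/crop.png

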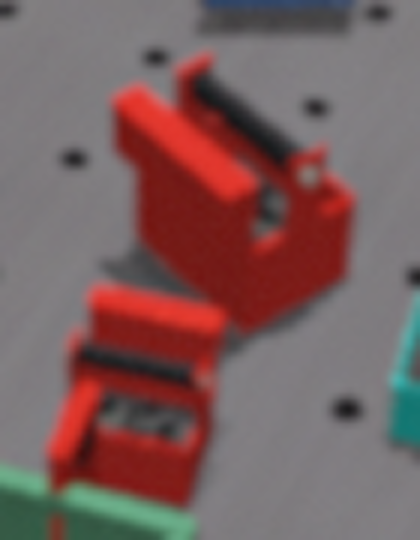

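Emit:
carry_out:
  moves:
    - [0,0,0,0.033,-0.031,0,0.06]
    - [0,0,0,0.033,-0.031,0,0.06]
    - [0,0,0,0.033,-0.031,0,0.06]
    - [0,0,0,0.033,-0.031,0,0.06]
    - [0,0,0,0.033,-0.031,0,0.06]
    - [0,0,0,0.033,-0.031,0,0.06]
    - [0,0,0,0.033,-0.031,0,0.06]
    - [0,0,0,0.033,-0.031,0,0.06]
    - [0,0,0,0.033,-0.031,0,0.06]
    - [0,0,0,0.033,-0.031,0,0.06]

```text
t: 1.4
tool_pos: [0.4345, -0.1887, 0.2317]
ee_rot: [3.082, 0.603, 0.001]
wrist_force: [1.9, -0.1, 0.4]
gripper_width: 0.0599
grip_force: 0.0
```

Emit:
carry_out:
  moves:
    - [0,0,0,0.033,-0.031,0,0.06]
    - [0,0,0,0.033,-0.031,0,0.06]
    - [0,0,0,0.03,-0.028,0,0.06]
    - [0,0,7.9,0,0,0,0.026]
    - [0,0,7.9,0,0,0,0.026]
    - [0,0,7.9,0,0,0,0.026]
    - [0,0,7.9,0,0,0,0.026]
    - [0,0,7.9,0,0,0,0.026]
    - [0,0,7.9,0,0,0,0.026]
    - [0,0,0,0,0,0,0.026]

```text
t: 2.4
tool_pos: [0.4889, -0.0706, 0.2315]
ee_rot: [3.066, -0.686, 0.001]
wrist_force: [0.1, 0.3, 0.0]
gripper_width: 0.0256
grip_force: 0.0
```

The crop shows the larger red caddy (upper, around crop (230,180), full (268,225)) with its hook facing the tub. The small red look-alike is below it at crop (140,390). I check the grasp from the wrist.

```bash
cat > c.py <<'E'
from h import *
im,W,s=wristworld(); M=masks(im); cv2.imwrite("pics/w0.png",im)
t=s["tool_pos"]; near=np.hypot(W[...,0]-.5,W[...,1]+.055)<.09
P=W[M["red"]&near]; P=P[P[:,2]>.03]
print(len(P),np.percentile(P[:,2],[50,95,99]))
T=P[P[:,2]>.090]; print("top",len(T),cv2.minAreaRect(T[:,:2].astype(np.float32)))
print("all",cv2.minAreaRect(P[:,:2].astype(np.float32)))
g=im.max(-1)<70
B=W[g&near]; B=B[(B[:,2]>.085)&(B[:,2]<.105)]; print("bar",len(B),np.median(B,0),cv2.minAreaRect(B[:,:2].astype(np.float32)) if len(B)>5 else "")
print(s["ee_rot"])
E
python3 c.py
```

```text
95 [0.09933116 0.10033152 0.10055255]
top 95 ((0.4754149913787842, -0.034534089267253876), (0.06582606583833694, 0.04166552424430847), 10.80915641784668)
all ((0.4754149913787842, -0.034534089267253876), (0.06582606583833694, 0.04166552424430847), 10.80915641784668)
bar 0 [nan nan nan] 
[ 3.06571642e+00 -6.85542311e-01  6.26065654e-04]
  return _methods._mean(a, axis=axis, dtype=dtype,
  ret = um.true_divide(
```

View pics/w0.png

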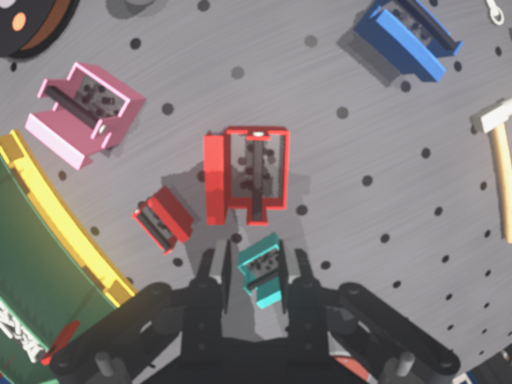

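Run:
```python
from h import *
im,W,s=wristworld()
for u,v in((205,135),(205,222),(215,180),(224,180),(257,150),(257,175),(257,200),(250,175),(264,175),(288,130),(288,215),(258,131),(258,217)):
    print(u,v,W[v,u].round(4),im[v,u])
```

```text
205 135 [ 0.5501 -0.0486  0.091 ] [112 112 207]
205 222 [4.391e-01 2.670e-02 3.000e-04] [106 105 129]
215 180 [ 0.5072 -0.0388  0.0988] [ 72  76 215]
224 180 [ 0.5013 -0.0446  0.089 ] [ 54  55 132]
257 150 [ 0.5162 -0.0879  0.0972] [104 102 115]
257 175 [ 0.4935 -0.0774  0.0952] [87 85 99]
257 200 [ 0.4702 -0.0665  0.0957] [58 57 74]
250 175 [ 0.48   -0.0625  0.0278] [78 79 95]
264 175 [ 0.4726 -0.0777  0.0268] [62 61 77]
288 130 [ 0.5064 -0.1275 -0.    ] [133 131 187]
288 215 [ 4.00e-01 -8.17e-02  1.00e-04] [141 138 143]
258 131 [ 0.528  -0.095   0.0611] [107 111 150]
258 217 [ 0.453  -0.0596  0.0957] [75 74 85]
```

The wrist view confirms the tool is aligned with the bar (bar along col 257, rows 150–200; hook roof cols 205–223). A shift of about +4 mm in tool x and y is needed.

Emit:
carry_out:
  moves:
    - [0,0,0,0.004,0.004,0.02,0.026]
    - [0,0,0,0,0,0.04,0.026]
    - [0,0,0,0,0,0.03,0.026]
    - [0,0,0,0,0,0.02,0.026]
    - [0,0,0,0,0,0.015,0.026]
    - [0,0,0,0,0,0.015,0.026]
    - [0,0,0,0,0,0.011,0.026]
    - [0,0,0,0,0,0.01,0.026]
    - [0,0,0,0,0,0,0.026]

```text
t: 3.4
tool_pos: [0.4901, -0.076, 0.0693]
ee_rot: [-3.066, 0.685, 0.003]
wrist_force: [0.0, 0.3, -0.3]
gripper_width: 0.0259
grip_force: 0.0
```

Emit:
carry_out:
  moves:
    - [0,0,0,0,0,0,0.0]
    - [0,0,0,0,0,0,0.0]
    - [0,0,0,0,0,0,0.0]
    - [0,0,0,0,0,0,0.0]
    - [0,0,0,0,0,0,0.0]

```text
t: 3.9
tool_pos: [0.491, -0.0758, 0.0706]
ee_rot: [-3.065, 0.686, -0.001]
wrist_force: [0.9, 1.7, -2.1]
gripper_width: 0.0091
grip_force: 63.0
```

Emit:
carry_out:
  moves:
    - [0,0,0,0,0,-0.01,0.0]
    - [0,0,0,0,0,-0.025,0.0]
    - [0,0,0,0,0,-0.04,0.0]
    - [0,0,0,0,0,-0.04,0.0]
    - [0,0,0,0,0,-0.025,0.0]
    - [0,0,0,0,0,-0.01,0.0]
    - [0,0,0,0,0,0,0.0]
    - [0,0,0,0,0,0,0.0]

```text
t: 4.7
tool_pos: [0.4892, -0.076, 0.2189]
ee_rot: [3.065, -0.686, -0.006]
wrist_force: [0.0, 0.3, -6.2]
gripper_width: 0.0088
grip_force: 62.5
```

Emit:
carry_out:
  moves:
    - [0,0,-4,0,0,0,0.0]
    - [0,0,-8,0,0,0,0.0]
    - [0,0,-8,0,0,0,0.0]
    - [0,0,-8,0,0,0,0.0]
    - [0,0,-5,0,0,0,0.0]
    - [0,0,0,0.004,-0.02,0,0.0]
    - [0,0,0,0.006,-0.035,0,0.0]
    - [0,0,0,0.007,-0.039,0,0.0]
    - [0,0,0,0.007,-0.039,0,0.0]
    - [0,0,0,0.007,-0.039,0,0.0]

```text
t: 5.7
tool_pos: [0.4967, 0.0995, 0.218]
ee_rot: [3.134, 0.212, -0.008]
wrist_force: [0.0, -0.1, -5.3]
gripper_width: 0.0088
grip_force: 62.5
```

Emit:
carry_out:
  moves:
    - [0,0,0,0.006,-0.035,0,0.0]
    - [0,0,0,0.004,-0.02,0,0.0]
    - [0,0,0,0,-0.006,0,0.0]
    - [0,0,0,0,0,0,0.0]
    - [0,0,0,0,0,0,0.0]
    - [0,0,0,0,0,0,0.0]

```text
t: 6.3
tool_pos: [0.4999, 0.1577, 0.2199]
ee_rot: [3.133, 0.207, -0.002]
wrist_force: [-0.3, 0.3, -5.3]
gripper_width: 0.0085
grip_force: 62.5
```

Run:
```python
from h import *
im,W,s=wristworld(); cv2.imwrite("pics/w1.png",im); np.savez("pics/w1.npz",im=im,W=W,p=s["tool_pos"],r=s["ee_rot"])
print(s["tool_pos"],s["ee_rot"],s["wrist_force"],s["gripper_width"])
```

```text
[0.49992098 0.15770404 0.21988659] [ 3.13302605e+00  2.06872819e-01 -1.74875298e-03] [-0.32517417  0.32293556 -5.34171708] 0.008513027385705413
```

View pics/w1.png

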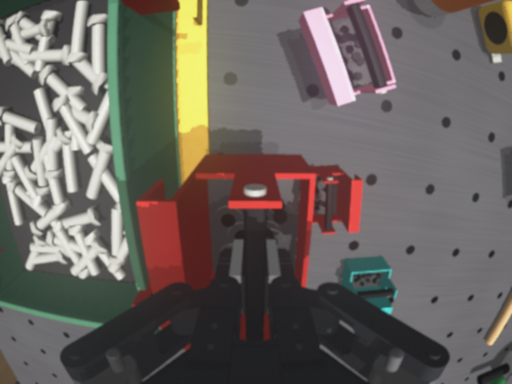

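The caddy hangs level in the gripper. The front rim is the light green strip at cols 110–125 and the hook roof is at cols 138–185, rows 200–290. I measure both.

Run:
```python
from h import *
z=np.load("pics/w1.npz");W=z["W"];im=z["im"];p=z["p"];Rm=R.from_rotvec(z["r"]).as_matrix()
x=Rm[:,0];y=Rm[:,1];print("toolx heading",np.degrees(np.arctan2(x[1],x[0])), "tilt",Rm[:,2])
L=(W-p)@Rm
M=masks(im)
h=cv2.cvtColor(im,cv2.COLOR_BGR2HSV);G=(h[...,0]>50)&(h[...,0]<90)&(h[...,1]>60)
Gm=G&(W[...,2]>.165)&(W[...,2]<.2)
for v in range(20,300,20):
    u=np.where(Gm[v,90:200])[0]+90
    if len(u):
        q=L[v,u];zt=W[v,u,2];k=zt>zt.max()-.006
        print(v,u[k].min(),u[k].max(),"ztop",np.median(zt[k]).round(4),"tool y",q[k,1].min().round(4),q[k,1].max().round(4),"tool x",q[k,0].mean().round(4))
Rd=(im[...,2]>1.6*im[...,1])&(np.abs(W[...,2]-.25)<.012)&(np.arange(512)<200)
Q=L[Rd];print("roof",len(Q),Q.min(0),Q.max(0),np.median(W[Rd][:,2]),cv2.minAreaRect(Q[:,:2].astype(np.float32)))
for v in (200,210,220,240,260,280): print(v,[(u,L[v,u].round(3).tolist(),im[v,u].tolist()) for u in (134,140,150,160,170,180,190)])
Y=W[M["yellow"]&(W[...,2]>.04)&(W[...,2]<.06)] ; print("yel",len(Y),Y.min(0) if len(Y) else 0)
```

```text
toolx heading 7.5554217945447135 tilt [-9.96604220e-04 -1.81326498e-03 -9.99997859e-01]
20 108 119 ztop 0.1817 tool y -0.092 -0.0852 tool x 0.1381
40 107 118 ztop 0.1815 tool y -0.0933 -0.0857 tool x 0.1243
60 107 120 ztop 0.1817 tool y -0.093 -0.0852 tool x 0.1109
80 108 120 ztop 0.1819 tool y -0.0927 -0.085 tool x 0.0976
100 110 119 ztop 0.1822 tool y -0.0916 -0.0855 tool x 0.0845
120 110 120 ztop 0.1824 tool y -0.0924 -0.086 tool x 0.0715
140 111 122 ztop 0.1818 tool y -0.0926 -0.0859 tool x 0.0582
160 114 124 ztop 0.1818 tool y -0.0926 -0.0855 tool x 0.0447
180 117 126 ztop 0.1819 tool y -0.092 -0.0856 tool x 0.0309
200 121 127 ztop 0.1819 tool y -0.0911 -0.0866 tool x 0.0165
220 124 130 ztop 0.1822 tool y -0.0916 -0.0865 tool x 0.0013
240 128 133 ztop 0.1824 tool y -0.0908 -0.0869 tool x -0.0144
260 132 137 ztop 0.1825 tool y -0.091 -0.0868 tool x -0.0315
280 136 142 ztop 0.182 tool y -0.0914 -0.0866 tool x -0.0502
roof 3923 [-0.04902821 -0.0503786  -0.04211729] [ 0.04127421 -0.02253464 -0.01820351] 0.24892935315492998 ((-0.0038470327854156494, -0.03640498220920563), (0.02781932
[... 1334 characters left out ...]
011, -0.032, -0.008], [31, 33, 85])]
260 [(134, [-0.031, -0.089, 0.037], [94, 115, 85]), (140, [-0.033, -0.085, 0.04], [63, 74, 65]), (150, [0.011, -0.048, -0.029], [54, 58, 157]), (160, [0.012, -0.042, -0.03], [51, 56, 157]), (170, [0.012, -0.038, -0.029], [49, 53, 157]), (180, [0.013, -0.033, -0.03], [46, 50, 147]), (190, [0.003, -0.032, -0.014], [30, 33, 84])]
280 [(134, [-0.103, -0.131, 0.109], [76, 83, 77]), (140, [-0.051, -0.088, 0.038], [89, 110, 80]), (150, [0.0, -0.049, -0.03], [45, 49, 123]), (160, [0.0, -0.044, -0.029], [45, 48, 129]), (170, [0.001, -0.039, -0.03], [43, 46, 129]), (180, [0.001, -0.034, -0.029], [40, 43, 124]), (190, [-0.006, -0.032, -0.019], [31, 32, 82])]
yel 0 0
```

Run:
```python
from h import *
z=np.load("pics/w1.npz");W=z["W"];im=z["im"];p=z["p"];Rm=R.from_rotvec(z["r"]).as_matrix();L=(W-p)@Rm
red=(im[...,2]>1.5*im[...,1].astype(int))
def st(n,Q): print(n,len(Q), (np.percentile(Q,[0,3,50,97,100],axis=0).round(4).tolist() if len(Q) else ""))
zz=W[...,2]
m=red&(L[...,1]<-.07)&(zz>.12)&(zz<.22)
st("far lug",L[m&(L[...,0]>.1)]); st("near lug",L[m&(L[...,0]<.0)])
h=cv2.cvtColor(im,cv2.COLOR_BGR2HSV);G=(h[...,0]>45)&(h[...,0]<90)&(h[...,1]>45)&(zz>.176)&(zz<.19)
st("green rim",L[G]); st("near end rim",L[G&(L[...,1]<-.12)])
for c in("top","side"):
    q=np.load(f"pics/{c}0.npz");w=world(c,q["d"]);l=(w-p)@Rm;i=q["im"]
    r=(i[...,2]>1.8*i[...,1].astype(int))&(l[...,1]<-.05)&(l[...,1]>-.13)&(w[...,2]>.13)&(w[...,2]<.22)
    st(c+" near",l[r&(l[...,0]<0)]);st(c+" far",l[r&(l[...,0]>.05)&(l[...,0]<.25)])
    hh=cv2.cvtColor(i,cv2.COLOR_BGR2HSV);g=masks(i)["green"]&(w[...,2]>.176)&(w[...,2]<.195)&(l[...,1]<-.08)&(l[...,1]>-.35)
    st(c+" rim",l[g])
```

```text
far lug 356 [[0.152, -0.0876, 0.042], [0.1522, -0.0865, 0.0454], [0.1528, -0.0789, 0.0628], [0.1533, -0.0707, 0.0829], [0.1537, -0.0701, 0.0844]]
near lug 224 [[-0.0645, -0.3001, 0.0175], [-0.0601, -0.0901, 0.0194], [-0.0591, -0.0865, 0.0333], [-0.0101, -0.0802, 0.0544], [-0.0035, -0.0784, 0.0786]]
green rim 4383 [[-0.1139, -0.2875, 0.0351], [-0.1103, -0.2574, 0.0364], [0.0459, -0.0894, 0.0378], [0.1458, -0.0853, 0.043], [0.1534, -0.0847, 0.0438]]
near end rim 926 [[-0.1139, -0.2875, 0.0359], [-0.112, -0.2798, 0.0366], [-0.1062, -0.1998, 0.0382], [-0.1044, -0.1426, 0.0433], [-0.1034, -0.1351, 0.0438]]
top near 40 [[-0.0642, -0.0926, 0.0129], [-0.0639, -0.0922, 0.0134], [-0.0612, -0.0755, 0.0192], [-0.057, -0.0602, 0.0655], [-0.0564, -0.059, 0.0779]]
top far 57 [[0.1544, -0.0937, 0.0088], [0.1553, -0.0911, 0.01], [0.1568, -0.0748, 0.0237], [0.1637, -0.0609, 0.0704], [0.1646, -0.0606, 0.0773]]
top rim 776 [[-0.1102, -0.3093, 0.0248], [-0.109, -0.307, 0.0305], [0.0484, -0.204, 0.0366], [0.2069, -0.0897, 0.0427], [0.209, -0.0885, 0.0436]]
side near 122 [[-0.0688, -0.0933, 0.0156], [-0.0687, -0.0923, 0.0171], [-0.067, -0.0768, 0.023], [-0.0611, -0.0607, 0.0671], [-0.0609, -0.0573, 0.0818]]
side far 141 [[0.1498, -0.0935, 0.0157], [0.1507, -0.093, 0.0169], [0.1522, -0.0748, 0.0269], [0.1581, -0.0602, 0.0544], [0.1595, -0.0584, 0.0615]]
side rim 2168 [[-0.1149, -0.308, 0.0341], [-0.1142, -0.3065, 0.0359], [0.0304, -0.2449, 0.0382], [0.2023, -0.0902, 0.0429], [0.2059, -0.0861, 0.0438]]
```

Emit:
carry_out:
  moves:
    - [0,0,0,0.005,-0.008,0,0.0]
    - [0,0,0,0.005,-0.012,0,0.0]
    - [0,0,0,0,-0.012,0,0.0]
    - [0,0,0,0,-0.01,0.006,0.0]
    - [0,0,0,0,-0.006,0.008,0.0]
    - [0,0,0,0,0,0.008,0.0]
    - [0,0,0,0,0,0.004,0.0]
    - [0,0,0,0,0,0,0.0]
    - [0,0,0,0,0,0,0.0]
    - [0,0,0,0,0,0,0.0]

```text
t: 7.35
tool_pos: [0.5033, 0.2091, 0.1944]
ee_rot: [-3.134, -0.212, 0.0]
wrist_force: [-0.4, -2.1, -5.3]
gripper_width: 0.0086
grip_force: 62.4
```

```bash
cat > m.py <<'E'
from h import *
import sys
im,W,s=wristworld(); p=s["tool_pos"]; Rm=R.from_rotvec(s["ee_rot"]).as_matrix();L=(W-p)@Rm;n=sys.argv[1]
cv2.imwrite(f"pics/{n}.png",im); np.savez(f"pics/{n}.npz",im=im,W=W,p=p,r=s["ee_rot"])
print(p,"toolx heading",np.degrees(np.arctan2(Rm[1,0],Rm[0,0])).round(2),"z",Rm[:,2].round(4),"F",s["wrist_force"].round(2),"T",s["torque"].round(2))
zz=W[...,2];h=cv2.cvtColor(im,cv2.COLOR_BGR2HSV);G=(h[...,0]>45)&(h[...,0]<90)&(h[...,1]>45)&(zz>.170)&(zz<.19)&(L[...,1]>-.07)
red=(im[...,2]>1.5*im[...,1].astype(int))
for a in np.arange(-.07,.15,.02):
    k=G&(L[...,0]>=a)&(L[...,0]<a+.02)
    if k.sum()>15:
        t=k&(zz>np.percentile(zz[k],90)-.004)
        print("rim x",a.round(2),"y",np.percentile(L[t][:,1],[2,98]).round(4),"z",np.median(zz[t]).round(4),k.sum())
T=red&(np.abs(L[...,2]+.0295)<.004)&(L[...,1]<-.02)
for a in (-.04,-.02,0,.02):
    k=T&(L[...,0]>=a)&(L[...,0]<a+.02)
    if k.sum(): print("roof x",a,"y",np.percentile(L[k][:,1],[1,99]).round(4),"z",np.median(L[k][:,2]).round(4))
k=T; print("roof x ext",np.percentile(L[k][:,0],[0.5,99.5]).round(4))
k=red&(zz>.13)&(zz<.206)&(L[...,1]<-.01)&(L[...,1]>-.06)&(L[...,0]<-.05); print("near lug x",np.percentile(L[k][:,0],[2,25,50,75,98]).round(4) if k.sum() else None,k.sum())
k=red&(zz>.13)&(zz<.206)&(L[...,1]<-.01)&(L[...,1]>-.06)&(L[...,0]>.1); print("far lug x",np.percentile(L[k][:,0],[2,50,98]).round(4) if k.sum() else None,k.sum())
E
python3 m.py w2
```

```text
[0.50327822 0.20906644 0.19441117] toolx heading 7.75 z [-1.e-04  1.e-04 -1.e+00] F [-0.44 -2.14 -5.28] T [-0.2   0.04  0.05]
rim x 0.03 y [-0.0426 -0.035 ] z 0.1822 359
rim x 0.05 y [-0.0425 -0.0348] z 0.1821 620
rim x 0.07 y [-0.0424 -0.0347] z 0.1822 646
rim x 0.09 y [-0.0423 -0.0347] z 0.1822 646
rim x 0.11 y [-0.0422 -0.0346] z 0.1821 620
rim x 0.13 y [-0.0426 -0.0346] z 0.1821 207
roof x -0.04 y [-0.0499 -0.0439] z -0.0292
roof x -0.02 y [-0.0496 -0.0319] z -0.0291
roof x 0 y [-0.0498 -0.0318] z -0.0291
roof x 0.02 y [-0.0496 -0.0316] z -0.0292
roof x ext [-0.0465  0.0409]
near lug x [-0.1172 -0.1172 -0.1172 -0.1172 -0.1172] 1
far lug x [0.1422 0.1427 0.1432] 398
```

View pics/w2.png

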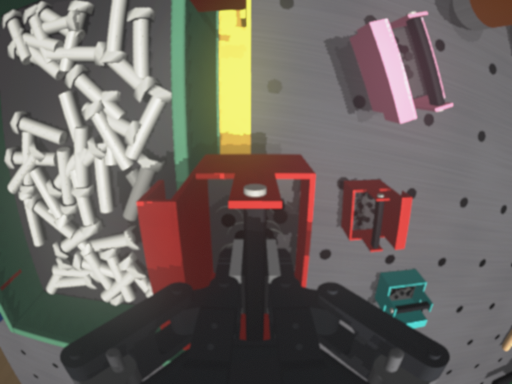

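The hook straddles the rim about 2 mm too far in. The throat is at tool y −40.8 mm and the rim's middle at −38.6 mm. I correct that and go down in small steps.

Emit:
carry_out:
  moves:
    - [0,0,0,0,0.002,0,0.0]
    - [0,0,0,0,0,0,0.0]
    - [0,0,0,0,0,0.003,0.0]
    - [0,0,0,0,0,0.003,0.0]
    - [0,0,0,0,0,0.003,0.0]
    - [0,0,0,0,0,0.003,0.0]
    - [0,0,0,0,0,0.002,0.0]
    - [0,0,0,0,0,0,0.0]
    - [0,0,0,0,0,0,0.0]

```text
t: 8.3
tool_pos: [0.5036, 0.2073, 0.1803]
ee_rot: [-3.134, -0.213, 0.0]
wrist_force: [-0.4, -0.2, -5.9]
gripper_width: 0.0088
grip_force: 62.4
```

```bash
python3 m.py w3
```

```text
[0.50360693 0.2072716  0.18031192] toolx heading 7.76 z [-0.e+00  1.e-04 -1.e+00] F [-0.41 -0.25 -5.85] T [ 0.02 -0.06 -0.05]
rim x 0.03 y [-0.0442 -0.0366] z 0.1821 460
rim x 0.05 y [-0.0443 -0.0366] z 0.1821 751
rim x 0.07 y [-0.0442 -0.0366] z 0.1821 769
rim x 0.09 y [-0.0442 -0.0364] z 0.1821 785
rim x 0.11 y [-0.0441 -0.0365] z 0.1821 744
rim x 0.13 y [-0.0443 -0.0366] z 0.1821 94
roof x -0.04 y [-0.05   -0.0439] z -0.0294
roof x -0.02 y [-0.0493 -0.0319] z -0.0291
roof x 0 y [-0.0496 -0.0317] z -0.0292
roof x 0.02 y [-0.0495 -0.0316] z -0.0292
roof x ext [-0.0454  0.0409]
near lug x [-0.1177 -0.1177 -0.1177 -0.1177 -0.1177] 1
far lug x [0.1421 0.1426 0.1432] 201
```

Emit:
carry_out:
  moves:
    - [0,0,0,0,0,0.003,0.0]
    - [0,0,0,0,0,0.004,0.0]
    - [0,0,0,0,0,0.004,0.0]
    - [0,0,0,0,0,0.004,0.0]
    - [0,0,0,0,0,0.003,0.0]
    - [0,0,0,0,0,0.002,0.0]
    - [0,0,0,0,0,0,0.0]
    - [0,0,0,0,0,0,0.0]

```text
t: 9.15
tool_pos: [0.5037, 0.2073, 0.1604]
ee_rot: [-3.134, -0.213, -0.0]
wrist_force: [-0.4, 0.6, -5.0]
gripper_width: 0.009
grip_force: 62.4
```

Emit:
carry_out:
  moves:
    - [0,0,0,0,0,0.001,0.0]
    - [0,0,0,0,0,0.001,0.0]
    - [0,0,0,0,0,0.0,0.0]

```text
t: 9.45
tool_pos: [0.5035, 0.2072, 0.1583]
ee_rot: [3.134, 0.213, -0.0]
wrist_force: [0.0, 0.2, -5.8]
gripper_width: 0.0089
grip_force: 62.4
```

Emit:
carry_out:
  moves:
    - [0,0,0,0,0,0.001,0.0]
    - [0,0,0,0,0,0.0,0.0]

```text
t: 9.65
tool_pos: [0.5035, 0.2072, 0.1572]
ee_rot: [3.134, 0.213, -0.0]
wrist_force: [-0.1, 0.5, -6.0]
gripper_width: 0.0091
grip_force: 62.4
```

Emit:
carry_out:
  moves:
    - [0,0,0,0,0,0.0005,0.0]
    - [0,0,0,0,0,0.0,0.0]

```text
t: 9.85
tool_pos: [0.5035, 0.2072, 0.1568]
ee_rot: [-3.134, -0.213, 0.0]
wrist_force: [-0.9, 0.6, -5.4]
gripper_width: 0.0091
grip_force: 62.4
```

Emit:
carry_out:
  moves:
    - [0,0,0,0,0,0.0005,0.0]
    - [0,0,0,0,0,0.0,0.0]

```text
t: 10.05
tool_pos: [0.5035, 0.2072, 0.1563]
ee_rot: [-3.134, -0.213, 0.0]
wrist_force: [-0.8, 0.8, -5.3]
gripper_width: 0.0088
grip_force: 62.4
```

Emit:
carry_out:
  moves:
    - [0,0,0,0,0,0.0005,0.0]
    - [0,0,0,0,0,0.0,0.0]

```text
t: 10.25
tool_pos: [0.5036, 0.2073, 0.1559]
ee_rot: [-3.134, -0.213, -0.0]
wrist_force: [0.3, 0.7, -5.4]
gripper_width: 0.009
grip_force: 62.5
```

Emit:
carry_out:
  moves:
    - [0,0,0,0,0,0.0005,0.0]
    - [0,0,0,0,0,0.0,0.0]

```text
t: 10.45
tool_pos: [0.5036, 0.2073, 0.1557]
ee_rot: [-3.134, -0.213, -0.001]
wrist_force: [-1.0, -0.4, -2.2]
gripper_width: 0.009
grip_force: 62.9
```

Emit:
carry_out:
  moves:
    - [0,0,0,0,0,0.0003,0.0]
    - [0,0,0,0,0,0.0,0.0]

```text
t: 10.65
tool_pos: [0.5037, 0.2074, 0.1556]
ee_rot: [-3.134, -0.213, -0.001]
wrist_force: [-1.1, -1.2, -0.1]
gripper_width: 0.0091
grip_force: 63.3
```

Contact came at TCP z 0.1557 and the caddy's weight now rests on the rim. I slide towards the lug, about 20 mm away.

Emit:
carry_out:
  moves:
    - [0,0,0,-0.001,0,0,0.0]
    - [0,0,0,-0.002,0,0,0.0]
    - [0,0,0,-0.002,0,0,0.0]
    - [0,0,0,-0.002,0,0,0.0]
    - [0,0,0,-0.002,0,0,0.0]
    - [0,0,0,-0.002,0,0,0.0]
    - [0,0,0,-0.002,0,0,0.0]
    - [0,0,0,-0.001,0,0,0.0]
    - [0,0,0,0,0,0,0.0]

```text
t: 11.55
tool_pos: [0.4901, 0.2056, 0.1555]
ee_rot: [-3.134, -0.212, -0.002]
wrist_force: [3.6, 0.9, 1.6]
gripper_width: 0.0091
grip_force: 63.6
```

Emit:
carry_out:
  moves:
    - [0,0,0,-0.001,0,0,0.0]
    - [0,0,0,-0.001,0,0,0.0]
    - [0,0,0,0,0,0,0.0]

```text
t: 11.85
tool_pos: [0.4882, 0.2053, 0.1554]
ee_rot: [-3.134, -0.212, -0.002]
wrist_force: [4.7, 1.0, 1.9]
gripper_width: 0.0089
grip_force: 63.7
```

Emit:
carry_out:
  moves:
    - [0,0,0,-0.001,0,0,0.0]
    - [0,0,0,0,0,0,0.0]

```text
t: 12.05
tool_pos: [0.4871, 0.2051, 0.1553]
ee_rot: [-3.134, -0.212, -0.002]
wrist_force: [4.7, 1.2, 3.0]
gripper_width: 0.0087
grip_force: 63.8
```

Emit:
carry_out:
  moves:
    - [0,0,0,-0.001,0,-0.0003,0.0]
    - [0,0,0,0,0,0,0.0]

```text
t: 12.25
tool_pos: [0.4856, 0.2048, 0.1554]
ee_rot: [-3.134, -0.213, 0.0]
wrist_force: [4.9, 1.2, 2.5]
gripper_width: 0.0087
grip_force: 63.8
```

Emit:
carry_out:
  moves:
    - [0,0,0,-0.001,0,0,0.0]
    - [0,0,0,0,0,0,0.0]

```text
t: 12.45
tool_pos: [0.4847, 0.2046, 0.1554]
ee_rot: [-3.134, -0.213, -0.0]
wrist_force: [4.3, 0.4, 2.5]
gripper_width: 0.009
grip_force: 63.8
```

Emit:
carry_out:
  moves:
    - [0,0,0,-0.001,0,0,0.0]
    - [0,0,0,0,0,0,0.0]

```text
t: 12.65
tool_pos: [0.4837, 0.2045, 0.1554]
ee_rot: [-3.134, -0.213, -0.0]
wrist_force: [5.1, 1.1, 2.8]
gripper_width: 0.0089
grip_force: 63.8
```

Emit:
carry_out:
  moves:
    - [0,0,0,-0.001,0,0,0.0]
    - [0,0,0,0,0,0,0.0]

```text
t: 12.85
tool_pos: [0.4837, 0.2045, 0.1554]
ee_rot: [-3.134, -0.213, -0.003]
wrist_force: [6.0, 1.4, 0.9]
gripper_width: 0.0089
grip_force: 63.5
```

Emit:
carry_out:
  moves:
    - [0,0,0,-0.0007,0,0,0.0]
    - [0,0,0,0,0,0,0.0]

```text
t: 13.05
tool_pos: [0.4837, 0.2045, 0.1554]
ee_rot: [-3.134, -0.212, -0.005]
wrist_force: [7.0, 0.2, -0.7]
gripper_width: 0.0088
grip_force: 63.3
```

Emit:
carry_out:
  moves:
    - [0,0,0,-0.0007,0,0,0.0]
    - [0,0,0,0,0,0,0.0]

```text
t: 13.25
tool_pos: [0.4836, 0.2045, 0.1555]
ee_rot: [-3.133, -0.212, -0.007]
wrist_force: [8.0, 1.8, -0.5]
gripper_width: 0.009
grip_force: 63.1
```

The caddy stopped at x = 0.4837 with the side force rising, so it is against the lug. I relieve the push, draw the tip leg outward to the rim, then tilt it gently into its natural hang so that letting go gives no swing.

Emit:
carry_out:
  moves:
    - [0,0,0,0.001,0.0005,0,0.0]
    - [0,0,0,0,0.0005,0,0.0]
    - [0,0,0,0,0,0,0.0]

```text
t: 13.55
tool_pos: [0.4837, 0.2045, 0.1554]
ee_rot: [-3.132, -0.213, -0.004]
wrist_force: [5.5, 2.3, -0.3]
gripper_width: 0.0085
grip_force: 63.3
```

Emit:
carry_out:
  moves:
    - [0,0,0,0,0.0007,0,0.0]
    - [0,0,0,0,0,0,0.0]

```text
t: 13.75
tool_pos: [0.4837, 0.2045, 0.1554]
ee_rot: [-3.131, -0.214, -0.005]
wrist_force: [5.3, 3.8, -1.5]
gripper_width: 0.0091
grip_force: 63.3
```

Emit:
carry_out:
  moves:
    - [0.5,0,0,0,-0.0002,0.0003,0.0]
    - [0.5,0,0,0,-0.0002,0.0003,0.0]
    - [0,0,0,0,0,0,0.0]

```text
t: 14.05
tool_pos: [0.4837, 0.2044, 0.1549]
ee_rot: [-3.114, -0.212, -0.003]
wrist_force: [6.8, 3.8, 0.2]
gripper_width: 0.0088
grip_force: 63.3
```

Emit:
carry_out:
  moves:
    - [0.5,0,0,0,-0.0001,0.0003,0.0]
    - [0.5,0,0,0,-0.0001,0.0003,0.0]
    - [0,0,0,0,0,0,0.0]

```text
t: 14.35
tool_pos: [0.4837, 0.2043, 0.1542]
ee_rot: [-3.098, -0.21, -0.001]
wrist_force: [7.4, 2.0, -0.3]
gripper_width: 0.0086
grip_force: 63.2
```

Emit:
carry_out:
  moves:
    - [0.5,0,0,0,-0.0001,0.0003,0.0]
    - [0,0,0,0,0,0,0.0]

```text
t: 14.55
tool_pos: [0.4837, 0.2042, 0.1539]
ee_rot: [-3.089, -0.21, 0.0]
wrist_force: [6.7, 1.9, 0.1]
gripper_width: 0.0088
grip_force: 63.2
```

```bash
python3 -c "
from station import env
s=env.read_state();print(s['wrist_force'],s['torque'],s['tool_pos'],s['ee_rot'])"
```

```text
[6.69707187 1.85416168 0.12261094] [ 0.53085748 -1.37115861 -0.24417027] [0.48369947 0.20420403 0.15389883] [-3.08911303e+00 -2.09663894e-01  3.69027029e-04]
```

Emit:
carry_out:
  moves:
    - [0.5,0,0,0,-0.0001,0.0003,0.0]
    - [0,0,0,0,0,0,0.0]

```text
t: 14.75
tool_pos: [0.4837, 0.2042, 0.1537]
ee_rot: [-3.081, -0.209, 0.001]
wrist_force: [7.3, 3.3, 1.1]
gripper_width: 0.0087
grip_force: 63.3
```

Emit:
carry_out:
  moves:
    - [0.4,0,0,0,-0.0001,0.0002,0.0]
    - [0,0,0,0,0,0,0.0]

```text
t: 14.95
tool_pos: [0.4837, 0.2043, 0.1536]
ee_rot: [-3.074, -0.209, 0.002]
wrist_force: [6.9, 1.9, 0.4]
gripper_width: 0.0087
grip_force: 63.3
```

```bash
python3 -c "
from station import env
s=env.read_state();print(s['wrist_force'],s['torque'],s['tool_pos'],s['ee_rot'])"
```

```text
[6.90566686 1.94743968 0.40860021] [ 0.30913498 -1.32587349 -0.20058464] [0.48374138 0.20425487 0.15357027] [-3.07391888e+00 -2.09439280e-01  1.64360801e-03]
```

Emit:
carry_out:
  moves:
    - [0,0,0,0.001,0,0,0.0]
    - [0,0,0,0.0007,0,0,0.0]
    - [0,0,0,0,0,0,0.0]

```text
t: 15.25
tool_pos: [0.4838, 0.2042, 0.1534]
ee_rot: [-3.075, -0.21, 0.007]
wrist_force: [3.6, 1.8, 3.2]
gripper_width: 0.0087
grip_force: 63.9
```

Emit:
carry_out:
  moves:
    - [0,0,0,0,0,0,0.012]
    - [0,0,0,0,0,0,0.014]
    - [0,0,0,0,0,0,0.018]
    - [0,0,0,0,0,0,0.022]
    - [0,0,0,0,0,0,0.025]
    - [0,0,0,0,0,0,0.025]
    - [0,0,0,0,0,0,0.025]

```text
t: 15.95
tool_pos: [0.4841, 0.2038, 0.1534]
ee_rot: [-3.075, -0.209, 0.007]
wrist_force: [-0.8, -0.0, 0.2]
gripper_width: 0.0251
grip_force: 0.0
```

```bash
cat > n.py <<'E'
import sys
from h import *
im,W,s=wristworld(); cv2.imwrite(f"pics/{sys.argv[1]}.png",im)
p=s["tool_pos"]; a=np.radians(7.6); u=np.array([np.cos(a),np.sin(a),0]); v=np.array([-np.sin(a),np.cos(a),0])
print(p,s["ee_rot"],s["wrist_force"].round(2))
red=(im[...,2]>1.5*im[...,1].astype(int)); q=W-np.array([.4837,.2045,0]); k=red&(np.hypot(q[...,0],q[...,1])<.12)&(W[...,2]>.12)
A,B,Z=(q@u)[k],(q@v)[k],W[...,2][k]
t=(Z>.165)&(B>.02)&(Z<.2)&(A>-.055)
print("top pts",t.sum(),"along",np.percentile(A[t],[.5,99.5]).round(4),"depth",np.percentile(B[t],[1,99]).round(4),"z",np.percentile(Z[t],[5,50,95]).round(4))
for b in np.arange(.028,.056,.003):
    m=t&(B>b)&(B<b+.003)&(A>-.04)&(A<.03)
    if m.sum()>10: print(b.round(3),np.median(Z[m]).round(4))
E
python3 n.py w4
```

```text
[0.48408357 0.2037712  0.1533531 ] [-3.07533806 -0.20870431  0.00651625] [-0.83 -0.02  0.18]
top pts 4370 along [-0.0494  0.041 ] depth [0.0293 0.0474] z [0.1695 0.185  0.1863]
0.028 0.1785
0.031 0.1847
0.034 0.185
0.037 0.1852
0.04 0.1854
0.043 0.1856
0.046 0.1857
```

View pics/w4.png

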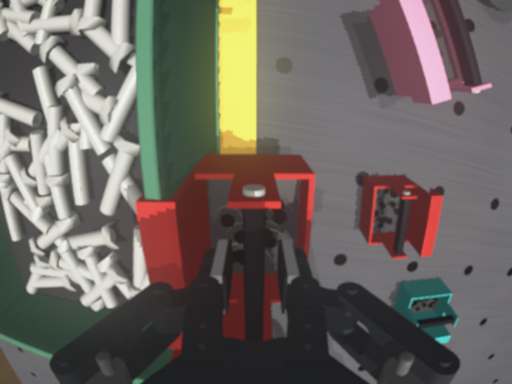

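Released: the caddy hangs on the rim with its roof level at about z 0.185 and the bar free between the fingers. I withdraw upward and check.

Emit:
carry_out:
  moves:
    - [0,0,0,0,0,-0.003,0.025]
    - [0,0,0,0,0,-0.005,0.025]
    - [0,0,0,0,0,-0.01,0.025]
    - [0,0,0,0,0,-0.015,0.025]
    - [0,0,0,0,0,-0.02,0.025]
    - [0,0,0,0,0,-0.03,0.025]
    - [0,0,0,0,0,-0.04,0.025]
    - [0,0,0,0,0,-0.03,0.025]
    - [0,0,0,0,0,-0.02,0.025]
    - [0,0,0,0,0,0,0.025]

```text
t: 17.0
tool_pos: [0.4872, 0.1941, 0.3303]
ee_rot: [-3.073, -0.208, -0.007]
wrist_force: [-0.2, -0.1, -0.0]
gripper_width: 0.0248
grip_force: 0.0
```

Emit:
carry_out:
  moves:
    - [0,0,0,0.02,0.03,0,0.025]
    - [0,0,0,-0.01,0.04,0,0.025]
    - [0,0,0,-0.01,0.04,0,0.025]
    - [0,0,0,0,0.03,0,0.025]
    - [0,0,0,0,0,0,0.025]
    - [0,0,0,0,0,0,0.025]

```text
t: 17.6
tool_pos: [0.504, 0.0548, 0.3171]
ee_rot: [-3.075, -0.206, 0.008]
wrist_force: [-0.2, -0.1, -0.5]
gripper_width: 0.0253
grip_force: 0.0
```

```bash
python3 n.py w5
python3 - <<'E'
from h import *
im,d=cams.snapshot("side");a=cv2.imread("pics/w5.png")
b=cv2.resize(im[200:384,60:300],(600,460))
t,_=cams.snapshot("top");t=t[130:270,50:200]
cv2.imwrite("pics/f1.png",np.hstack([cv2.resize(b,(420,322)),cv2.resize(t,(345,322))]))
E
```

```text
[0.50396043 0.05480169 0.31714782] [-3.07493656 -0.20616085  0.00837451] [-0.24 -0.13 -0.52]
top pts 1737 along [-0.0497  0.0405] depth [0.0229 0.0472] z [0.1676 0.1845 0.1866]
0.028 0.1772
0.031 0.1843
0.034 0.1848
0.037 0.1851
0.04 0.1852
0.043 0.1856
0.046 0.1854
```

View pics/f1.png

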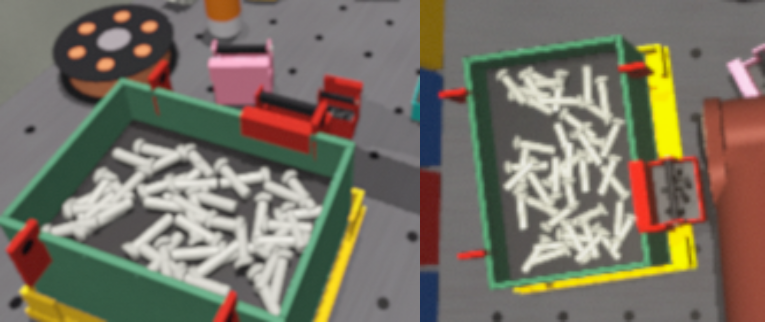

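View pics/w5.png

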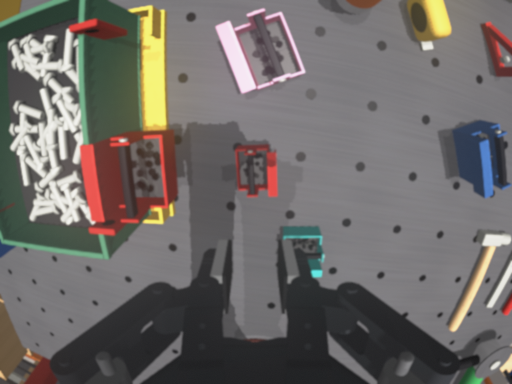

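The wrist view shows the caddy hooked on the front rim (roof at about (100,190)), touching the near lug at (100,228). Its measured edge at −49.7 mm matches the lug face at −49.3 mm. Everything else stands where it was.

```bash
python3 -c "
from station import env
print(env.sign_off())"
```

```text
the job is handed in; nothing more can be done
None
```

The red caddy hangs by its hook on the tub's front rim, up against the lug nearer the robot and tilted about 4° in its natural hang; it has been let go and the job handed in at about 18 s of the 54 s allowed.

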